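# Prise the cocoa tin open with a table knife

## Task

The press-in lid of the cocoa tin is stuck. Pick up the table knife by its handle, set its tip lightly on the thin ledge round the lid so as not to dent it, slide it in under the lid's edge and press the handle down, so that the blade, pivoting on the rim of the tin, gently levers the lid up until it stands clearly proud. Then lay the knife flat on the bare worktop; touch the tin with nothing but the knife, leave it standing where it is and do not disturb the things around it.

Things in the scene. Friction and masses are not known exactly. Their poses are not given: they have to be found in the camera images.
- tin: Round steel cocoa tin, 100 mm across; origin: centre of its underside. Loose, 0.9 to 1.3 kg. Tins differ: the flat top ledge lies 93 to 123 mm up: feel for it, lightly (a tip pressed on it with over 4 N dents it). It reaches out to radius 50, the rim to pivot on. Going in: 6 mm of bare ledge, then (radius 44) the slot under the lid, 3.8 mm high, 12 deep, to its neck (radius 32). Same all round.
- lid (a joint): How far the press-in lid has risen from fully home, m: 0 to 0.0006 at the start, at most 0.014. The lid is a disc 88 mm across, 4 mm thick, its underside 3.8 mm above the ledge when home, with a neck 64 mm across under it. It moves straight up, held by plug friction of about 9 N at any height, and stays where it is left.
- knife: Table knife lying on its flat side, 190 mm long, 80 g. Origin on the underside where handle meets blade; x points along the blade to the tip, z up. Black handle: 94 mm long (x -94 to 0), 17.5 mm wide, 12 mm thick (z 0 to 12). Steel blade: 17 mm wide, 2.4 mm thick (z 4.8 to 7.2), round-ended, tip at x = 96.5 mm; between them a steel bolster 9 mm thick up to x = 11 mm.
- knife_tip (a point): End of the blade, at mid thickness (96.5, 0, 6 mm in the knife's frame).
- knife_grip (a point): Place to grip the handle across its 17.5 mm width, 35 mm behind the origin (-35, 0, 6 mm), near the centre of mass.
- mug: Cream mug, 80 mm across, 102 mm tall, bystander; origin at the centre of its underside.
- honey_jar: Honey jar with lid, 65 mm across, 100 mm tall, bystander; origin at the centre of its underside.
- timer: Wind-up kitchen timer, round, 62 mm across, 55 mm tall, bystander; origin at the centre of its underside.
There are look-alikes about, which are no part of the job. Of the things that look like the knife, the larger one is meant.

How it is judged:
By the outcome, as a careful person would: the job done as asked, in the order asked, and still so for the second after the job is handed in, with the robot touching nothing.
It also fails if it takes over 58 s, if anything falls off the work surface, if the arm or the gripper's body presses on something with over 40 N, if the wrist force passes 120 N, or if a joint passes its speed limit or range.

## Robot

A 6-joint arm with a two-finger parallel gripper is mounted at the origin on the work surface; the furniture and walls round the work are solid. World frame = base frame: x ahead of the robot, y to its left, z up, the work surface at z = 0. Lengths are in m, angles in rad, forces in N, time in s.
With the tool pointing down it reaches from about 0.35 to 0.775 m from the base axis. Payload 5.5 kg.
Tool frame: the origin (TCP) lies where the fingers leave the gripper's body, on its centre line; the fingertips stand env.tip_reach ahead of it and the grasp point (between the pads) lies 54 mm ahead of it (env.tip_reach is the distance from the TCP to the fingertips, in m); z points along the fingers, y is the line along which they close (so a half turn about z gives the same grasp; the last joint's range is limited). The gripper opens to 85 mm and grips with 20 to 120 N. Pads are 22 mm wide; open, the fingers measure 114 mm over their backs; the gripper's body (76 mm by 85 mm) begins 54 mm behind the grasp point. The pads swing forward as they close: fully open they stand 13 mm farther back than shut.
Start: joints at [1.027, 0.313, 0.046, 1.304, 0, 1.431], TCP at [0.226, 0.529, 0.304] pointing down, gripper open.
Joint ranges: [-2.76, 2.76], [-0.86, 1.69], [-1.03, 1.26], [-2.2, 2.34], [-1.47, 1.5], [-3.14, 3.14]. Speed limits (rad/s): [2.57, 2.57, 3.14, 3.14, 3.14, 3.14].

## Interface

Orientations are given as a unit quaternion [w, x, y, z].
In Python, from workcell import status, optics, hand_in, env gives the robot as it stands.
- The arm moves only by the shell command python3 -m handwheel 'ROWS' [FORCE]. ROWS is a JSON object whose one key "deltas" holds a list of rows, each a list of 5 numbers: the opening, from -1 (shut) to 1 (fully open), then the shift along the tool's x, y, z in units of 40 mm (1.0 is 40 mm), then the turn about the tool's z in units of 10 degrees (1.0 is 10 degrees). In form: {"deltas": [[jaw, x, y, z, roll], ...]}. A call has 1 to 20 rows; each row shifts and turns the commanded pose from where the row before left it, along the tool's axes as they then stand; what a row does not reach is not made up. A row lasts 1/8 s, in which the tool goes at most 62.5 mm and 10.7 degrees, less where a joint would pass 70% of its speed; a pose out of reach is approached as far as the arm can. A call is refused whole if a number of a shift passes 1 or a number of a turn 1, either way. A call with a gripper value outside its range is refused whole. The fingers move at their own pace and stop on an object; FORCE is the grip in N (left out, the last holds). Time passes only in rows, so rows that do not move let the fingers close. It gives the time, the measured TCP pose, the force, the opening and the grip force at its end, in the units of the state.
- status.get_state(): the state, without advancing time (a new reading comes with each control period).
- optics.read_camera(name): name is "scene" or "top" or "wrist"; returns a dict with "frame" (384x512x3 uint8, red, green, blue), "depth" (384x512 float32, m along the optical axis (not along the pixel's ray), 0 where there is no reading), "vfov" (degrees; the focal length in pixels is half the picture's height over the tangent of half this angle, whatever the lens; pixels are square), "cx", "cy" (the principal point, pixels), "k1" (the pictures are not rectified: a ray, as slopes to the right and down, at radius r is drawn at 1 + k1 r^2 times it, then the intrinsics apply), "origin" and "attitude" of the camera in the world. Camera axes: x right, y down, z forward; pixel columns grow to the right and rows downward; lengths in m; the calibration is good to about 2 mm. A picture is of the moment at which its call begins.
- hand_in(): hands the job in; it is judged then, once.
The state is a dict: "clock": time; "joint_pos": joint angles; "qvel": joint speeds; "tau": joint torques, N m; "tcp_pos": TCP position; "orientation": TCP orientation; "wrist_force": force on the tool from outside, world axes, zero at the start; "ft_torque": the same for the moment, N m; "finger_gap": finger opening in m; "grip_force": force on a finger pad.
Only numpy, scipy, OpenCV 4.12 (cv2) and the standard library are available. Lean on these libraries where they do the work, as an engineer would, in place of code of your own. Each camera call takes 0.05 s, during which the arm holds its last target. There are 200 camera calls.

## Working session

There is one attempt and no reset: what is moved stays moved. The work goes in short steps, Python scripts to look and compute and a shell command to move; the robot and the scene stay as the last step left them, time stands still between calls to the robot, and variables do not carry over. Pictures are saved under pics/ and viewed, at most 11 in all, crops included, and the job is handed in when it is done.

```bash
mkdir -p pics; ls; cat > h.py <<'E'
import numpy as np,cv2
from workcell import status,optics,env
from scipy.spatial.transform import Rotation as R
def rot(a):
    a=np.array(a,float)
    return a if a.shape==(3,3) else R.from_quat(a[[1,2,3,0]]).as_matrix()
def pts(c,uv,z=None):
    uv=np.atleast_2d(np.array(uv,float)); f=192/np.tan(np.radians(c['vfov'])/2)
    d=(uv-[c['cx'],c['cy']])/f; s=d.copy()
    for _ in range(20): s=d/(1+c['k1']*(s**2).sum(1,keepdims=True))
    ray=np.c_[s,np.ones(len(s))]
    w=ray@rot(c['attitude']).T; o=np.array(c['origin'])
    if z is None:
        D=c['depth'][np.round(uv[:,1]).astype(int),np.round(uv[:,0]).astype(int)]
        return o+w*D[:,None]
    return o+w*((z-o[2])/w[:,2])[:,None]
def cloud(c):
    v,u=np.mgrid[:384,:512]; return pts(c,np.c_[u.ravel(),v.ravel()]).reshape(384,512,3)
E
python3 - <<'E'
from h import *
for n in('scene','top'):
    c=optics.read_camera(n); np.save(f'{n}.npy',c,allow_pickle=True)
    cv2.imwrite(f'pics/{n}.png',c['frame'][:,:,::-1])
    print(n,c['origin'],c['attitude'],c['vfov'],c['cx'],c['cy'],c['k1'])
print(status.get_state(),env.tip_reach)
E
```

```text
pics
scene [ 0.06433252 -0.48892398  1.06904697] [-0.32602744  0.88149556 -0.3211459   0.1163486 ] 44.31935835324348 256.8676121498661 188.36053030791123 0.03365270220052134
top [0.48652269 0.14393172 1.0577927 ] [ 0.04077117 -0.69787155  0.71397216 -0.03945585] 54.772965510496434 255.90094512636188 189.3492533693237 -0.04597628187822953
{'clock': 0.1, 'joint_pos': array([ 1.02738013e+00,  3.13929036e-01,  4.50848219e-02,  1.30360950e+00,
       -5.94613171e-06,  1.43120299e+00]), 'qvel': array([ 1.47297289e-03, -2.52030665e-03,  1.93275215e-03, -2.53042861e-04,
       -3.46416955e-05, -5.21131725e-04]), 'tau': array([ 3.00228879e-03, -4.81725848e+01,  2.99243850e+01,  1.27458092e-02,
       -9.43918599e-05,  3.91422770e-05]), 'tcp_pos': array([0.22576547, 0.52845   , 0.30309265]), 'orientation': array([-2.74733164e-04,  2.00542227e-01,  9.79684709e-01, -7.81835479e-04]), 'wrist_force': array([0.00482012, 0.17694366, 0.4648568 ]), 'ft_torque': array([-0.01034487, -0.03861173, -0.01051509]), 'grip_force': 0.0, 'finger_gap': 0.08508840151100858} 0.0726
```

View pics/top.png

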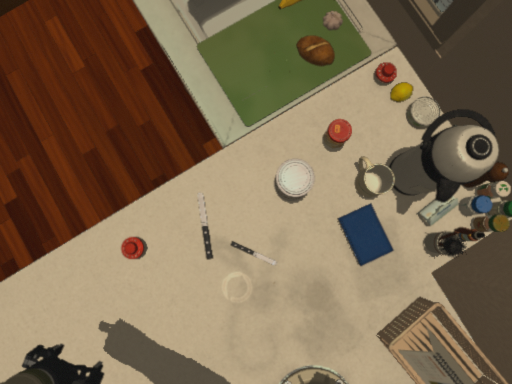

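View pics/scene.png

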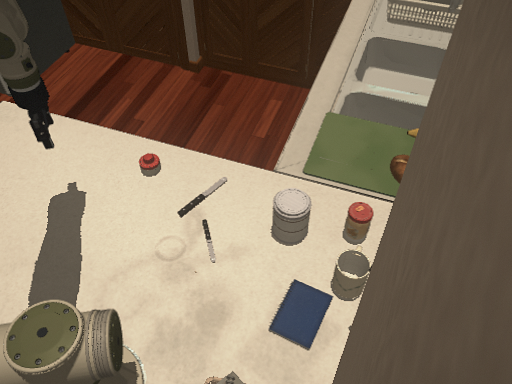

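```bash
python3 - <<'E'
from h import *
for n,roi,roi2 in(('top',(190,180,90,90),(265,150,60,60)),('scene',(170,170,70,100),(260,180,60,70))):
    c=np.load(n+'.npy',allow_pickle=True).item(); im=c['frame']; x,y,w,h=roi
    g=im.max(2)
    m=np.zeros((384,512),np.uint8); m[y:y+h,x:x+w]=(g[y:y+h,x:x+w]<80)*255
    m=cv2.morphologyEx(m,cv2.MORPH_CLOSE,np.ones((3,3)))
    for k in cv2.findContours(m,0,2)[0]:
        if cv2.contourArea(k)<25: continue
        P=pts(c,np.argwhere(cv2.drawContours(m*0,[k],-1,1,-1))[:,::-1],0.010)[:,:2]
        r=cv2.minAreaRect((P*1000).astype(np.float32)); ctr=P.mean(0); a=np.linalg.svd(P-ctr)[2][0]
        print(n,'handle px',k[:,0].mean(0),'ctr',ctr.round(4),'size mm',r[1],'mid',np.array(r[0]).round(1),'axis deg',np.degrees(np.arctan2(a[1],a[0])))
    C=cloud(c); x,y,w,h=roi2; Q=C[y:y+h,x:x+w].reshape(-1,3)
    top=Q[Q[:,2]>.085]; print('tin z hist',np.histogram(top[:,2],np.arange(.085,.14,.004)))
    hi=top[top[:,2]>np.percentile(top[:,2],90)-.006]; print('tin ctr',cv2.minEnclosingCircle((hi[:,:2]*1000).astype(np.float32)),hi.mean(0))
    print('table z',[np.round(pts(c,[p])[0],4) for p in ([(230,210),(180,200)] if n=='top' else [(235,200),(160,200)])])
    a=im[175:300,190:330] if n=='top' else im[165:290,165:325]
    cv2.imwrite(f'pics/c_{n}.png',cv2.resize(a[:,:,::-1],None,fx=5 if n=='top' else 4,fy=4 if n!='top' else 5,interpolation=2)[:600,:800])
C=cloud(np.load('top.npy',allow_pickle=True).item())
for n,p in dict(mug=(375,180),honey=(340,130),timerA=(133,248),timerB=(387,72),tin=(295,178)).items(): print(n,C[p[1],p[0]].round(3))
E
```

```text
top handle px [241.73529412 247.41176471] ctr [0.4435 0.1885] size mm (63.90904235839844, 10.087763786315918) mid [442.7 187.5] axis deg -114.97156031262826
top handle px [207.38461538 242.88461538] ctr [0.4607 0.285 ] size mm (90.38068389892578, 15.780680656433105) mid [461.  284.8] axis deg -172.03148583056108
tin z hist (array([  4,   9,   5,  10,   3,   5,   2, 108, 161, 535, 355,   7,   0]), array([0.085, 0.089, 0.093, 0.097, 0.101, 0.105, 0.109, 0.113, 0.117,
       0.121, 0.125, 0.129, 0.133, 0.137]))
tin ctr ((575.0639038085938, 84.81346130371094), 106.46369934082031) [0.62072001 0.04650906 0.138632  ]
table z [array([0.5494, 0.2197, 0.0019]), array([0.5812, 0.3625, 0.0025])]
scene handle px [206.3  229.85] ctr [0.4398 0.1839] size mm (65.85552978515625, 10.78801155090332) mid [440.3 184.6] axis deg -115.69895632037984
scene handle px [191.63043478 203.89130435] ctr [0.458 0.282] size mm (95.73130798339844, 20.66375732421875) mid [459.1 282.3] axis deg -171.86810840563393
tin z hist (array([ 37,  32,  31,  32,  38,  39,  28, 125, 130, 465, 195,   5,   0]), array([0.085, 0.089, 0.093, 0.097, 0.101, 0.105, 0.109, 0.113, 0.117,
       0.121, 0.125, 0.129, 0.133, 0.137]))
tin ctr ((360.2908020019531, -210.5426788330078), 406.30963134765625) [0.60490816 0.0275708  0.15033276]
table z [array([5.695e-01, 2.209e-01, 2.000e-04]), array([0.4021, 0.3618, 0.0006])]
mug [ 0.625 -0.198  0.008]
honey [ 0.75  -0.083  0.098]
timerA [0.45  0.479 0.056]
timerB [ 0.929 -0.237  0.054]
tin [0.62  0.044 0.126]
```

View pics/c_top.png

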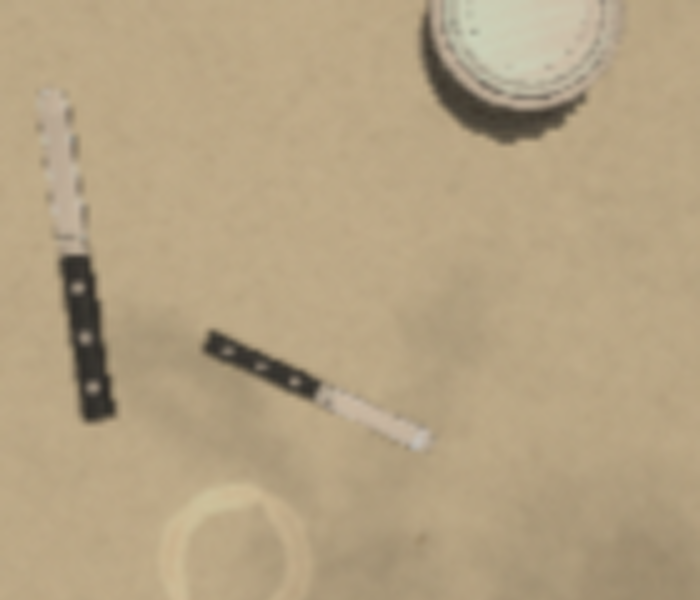

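Candidates: large knife at (207,225), small knife at (252,252) in the top view. The large one has a 90×16 mm handle, close to the given 94×17.5. The small one's handle is 64×10, so it's a decoy. I'm choosing the large knife, handle centre about (0.460, 0.283), pointing at about 8°.

```bash
python3 -m handwheel '{"deltas": [[-0.3,0,0,0,-1],[-0.3,0,0,0,-1],[-0.3,0,0,0,-1],[-0.3,0,0,0,-0.11],[-0.3,-0.5,-0.65,0,0],[-0.3,-0.5,-0.65,0,0],[-0.3,-0.5,-0.65,0,0],[-0.3,-0.5,-0.65,0,0],[-0.3,-0.5,-0.65,0,0],[-0.3,-0.5,-0.65,0,0],[-0.3,-0.5,-0.65,0,0],[-0.3,-0.5,-0.65,0.5,0],[-0.3,-0.5,-0.65,0.5,0],[-0.3,-0.5,-0.65,0.5,0],[-0.3,-0.25,-0.4,0.5,0],[-0.3,0,0,0,0],[-0.3,0,0,0,0]]}' 60
python3 - <<'E'
from h import *
c=optics.read_camera('wrist'); np.save('w1.npy',c,allow_pickle=True); cv2.imwrite('pics/w1.png',c['frame'][:,:,::-1])
s=status.get_state(); print(rot(s['orientation']).round(3),s['tcp_pos'],s['wrist_force'])
for n in('top','scene'):
    t=np.load(n+'.npy',allow_pickle=True).item(); C=cloud(t)
    d=np.hypot(C[...,0]-.62,C[...,1]-.044)<.065
    for lo,hi in((.113,.120),(.120,.132)):
        Q=C[d&(C[...,2]>lo)&(C[...,2]<hi)&(t['depth']>0)]
        (cx,cy),r=cv2.minEnclosingCircle((Q[:,:2]*1000).astype(np.float32)); print(n,lo,len(Q),cx,cy,r,np.median(Q,0).round(4))
E
```

```text
clock: 2.22
tcp_pos: [0.4719, 0.2849, 0.2244]
orientation: [-0.0, -0.069, 0.998, 0.0]
wrist_force: [0.3, 0.2, 0.5]
finger_gap: 0.03
grip_force: 0.0
[[-0.99  -0.138  0.001]
 [-0.138  0.99   0.001]
 [-0.001  0.001 -1.   ]] [0.47202763 0.28521807 0.22475275] [ 0.15641398 -0.80069694  0.24055423]
top 0.113 233 623.1354370117188 44.552024841308594 50.35478591918945 [0.6088 0.0503 0.1171]
top 0.12 933 621.953125 46.389366149902344 48.48152160644531 [0.6224 0.0451 0.1245]
scene 0.113 215 620.4376831054688 42.73334884643555 50.296688079833984 [0.5958 0.0194 0.1166]
scene 0.12 705 617.5779418945312 40.75004196166992 47.31454086303711 [0.6202 0.042  0.1239]
```

View pics/w1.png

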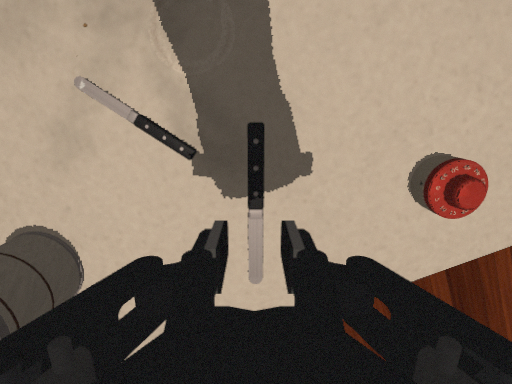

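The wrist view shows the big knife upright at column 256, centred between the fingers. The handle runs from row 123 to 208 and the tip is at row 283. I'll check the numbers, then descend.

```bash
python3 - <<'E'
from h import *
c=np.load('w1.npy',allow_pickle=True).item()
P=pts(c,[(256,123),(257,208)],.012);T=pts(c,[(256,284)],.006)
print(P,T,np.linalg.norm(P[0]-P[1]),np.linalg.norm(P[0]-T[0])); d=T[0]-P[0]; print(np.degrees(np.arctan2(d[1],d[0])))
E
python3 -m handwheel '{"deltas": [[-0.3,0,0,0.5,0],[-0.3,0,0,0.5,0],[-0.3,0,0,0.5,0],[-0.3,0,0,0.5,0],[-0.3,0,0,0.5,0],[-0.3,0,0,0.5,0],[-0.3,0,0,0.4,0],[-0.3,0,0,0.2,0],[-0.3,0,0,0,0],[-0.3,0,0,0,0]]}'
```

```text
[[0.41355496 0.27808224 0.012     ]
 [0.50307749 0.2918842  0.012     ]] [[0.60184905 0.30484111 0.006     ]] 0.09058023012531721 0.19028059167660868
8.088264430346044
clock: 3.52
tcp_pos: [0.4726, 0.2848, 0.0806]
orientation: [0.001, -0.069, 0.998, 0.0]
wrist_force: [1.1, -0.6, -0.6]
finger_gap: 0.0296
grip_force: 0.0
```

```bash
python3 -m handwheel '{"deltas": [[-0.3,0,0,0.11,0],[-0.3,0,0,0,0],[-1,0,0,0,0],[-1,0,0,0,0],[-1,0,0,0,0],[-1,0,0,0,0],[-1,0,0,0,0]]}' 60
python3 -m handwheel '{"deltas": [[-1,0,0,-0.1,0],[-1,0,0,-0.4,0],[-1,0,0,-0.8,0],[-1,0,0,-0.8,0],[-1,0,0,-0.8,0],[-1,0,0,-0.8,0],[-1,0,0,-0.5,0],[-1,0,0,0,0],[-1,0,0,0,0]]}'
python3 - <<'E'
from h import *
s=status.get_state(); print(s)
for n in ('top','scene'):
    c=optics.read_camera(n); np.save(n+'2.npy',c,allow_pickle=True)
    cv2.imwrite(f'pics/{n}2.png',c['frame'][:,:,::-1])
E
```

```text
clock: 4.4
tcp_pos: [0.4723, 0.2846, 0.0758]
orientation: [0.0, -0.069, 0.998, 0.0]
wrist_force: [-1.2, -1.5, 5.2]
finger_gap: 0.0157
grip_force: 60.4
clock: 5.52
tcp_pos: [0.4718, 0.2844, 0.243]
orientation: [-0.0, -0.069, 0.998, -0.0]
wrist_force: [0.6, 0.3, -0.5]
finger_gap: 0.0153
grip_force: 59.7
{'clock': 5.525, 'joint_pos': array([ 3.96707538e-01,  2.92365158e-01, -1.33719407e-01,  1.14548340e+00,
        2.05438949e-05,  2.57683544e-01]), 'qvel': array([ 0.00027531,  0.01272859, -0.01675619, -0.00133343, -0.00035054,
       -0.00181519]), 'tau': array([ 1.29756515e-02, -4.72653723e+01,  2.99319273e+01, -1.83791283e-02,
       -6.50209604e-04, -4.73498983e-05]), 'tcp_pos': array([0.47178388, 0.28437973, 0.24297648]), 'orientation': array([-3.68649345e-04, -6.94560222e-02,  9.97584940e-01, -1.14270084e-04]), 'wrist_force': array([ 0.64399324,  0.34465853, -0.50376557]), 'ft_torque': array([-0.01699908, -0.01225183, -0.02977253]), 'grip_force': 59.70590829849243, 'finger_gap': 0.015310678397236495}
```

View pics/scene2.png

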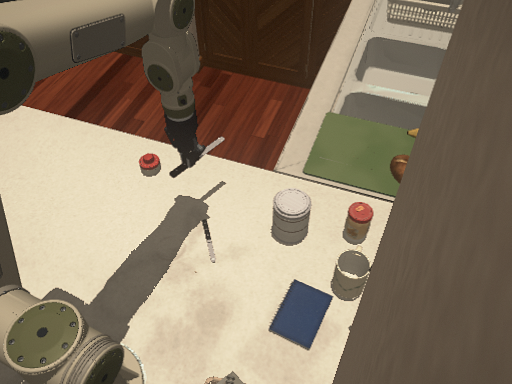

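The knife is held level, tail at (172,173) and tip at (222,139) in the scene view. I'll bring it round to face the tin.

```bash
python3 -m handwheel '{"deltas": [[-1,0,0,0,1],[-1,0,0,0,1],[-1,0,0,0,1],[-1,0,0,0,1],[-1,0,0,0,1],[-1,0,0,0,1],[-1,0,0,0,1],[-1,0,0,0,1],[-1,-0.4,0.28,0,0],[-1,-0.4,0.28,0,0],[-1,-0.4,0.28,0,0],[-1,-0.4,0.28,0,0],[-1,-0.4,0.28,0,0],[-1,-0.4,0.28,0,0],[-1,0,0,0,0],[-1,0,0,0,0]]}'
python3 - <<'E'
from h import *
s=status.get_state(); print(rot(s['orientation']).round(4),s['tcp_pos'],s['wrist_force'])
for n in ('top','scene','wrist'):
    c=optics.read_camera(n); np.save(n+'3.npy',c,allow_pickle=True)
t,w=[np.load(n+'3.npy',allow_pickle=True).item()['frame'] for n in('top','wrist')]
a=cv2.resize(t[130:250,200:340],(560,480)); cv2.imwrite('pics/b3.png',np.hstack([a[:,:,::-1]]))
cv2.imwrite('pics/w3.png',w[:,:,::-1])
E
```

```text
clock: 7.62
tcp_pos: [0.5655, 0.2139, 0.2434]
orientation: [-0.0, 0.588, 0.809, -0.0]
wrist_force: [-0.2, 0.7, -1.0]
finger_gap: 0.0155
grip_force: 59.7
[[-3.084e-01  9.513e-01 -7.000e-04]
 [ 9.513e-01  3.084e-01  2.000e-04]
 [ 4.000e-04 -6.000e-04 -1.000e+00]] [0.56547011 0.21394583 0.24337716] [-0.15677769  0.68119676 -1.03777749]
```

View pics/w3.png

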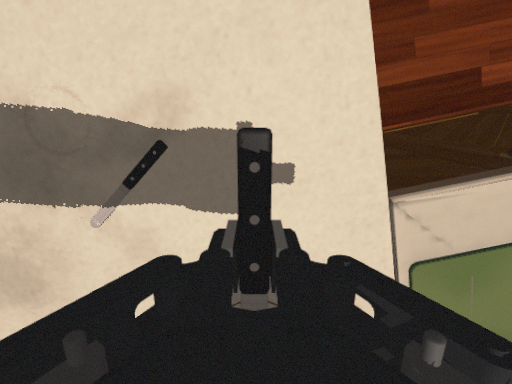

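View pics/b3.png

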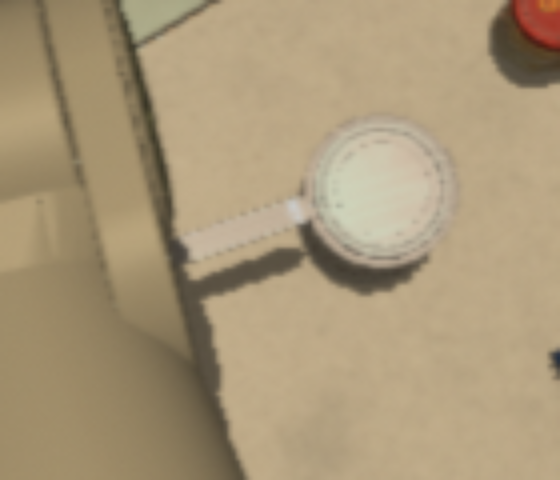

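The wrist view shows the handle straight on the axis, (254,130) to (254,290). In the top view the blade tip is at about (277,182) and the tin at (295,177), and the blade points at the tin. I'll measure pitch and offsets.

```bash
python3 - <<'E'
from h import *
s=status.get_state(); tcp=s['tcp_pos']; d=-rot(s['orientation'])[:,0]; d[2]=0; d/=np.linalg.norm(d); l=np.array([-d[1],d[0],0])
def prof(n,x0,x1):
    c=np.load(n+'3.npy',allow_pickle=True).item(); C=cloud(c)-tcp
    x=C@d; y=C@l; m=(c['depth']>0)&(x>x0)&(x<x1)&(abs(y)<.010)&(C[...,2]<-.05)&(C[...,2]>-.085)
    if m.sum()<20: print(n,'few',m.sum());return
    p=np.polyfit(x[m],C[...,2][m],1); q=np.polyfit(x[m],y[m],1)
    print(n,m.sum(),'x',x[m].min(),x[m].max(),'z=%.4f at mid, slope %.4f'%(np.median(C[...,2][m]),p[0]),'y at0 %.4f slope %.4f'%(q[1],q[0]))
prof('wrist',-.07,-.02)
for n in('top','scene'): prof(n,.05,.14); prof(n,-.07,-.02)
c=np.load('top3.npy',allow_pickle=True).item()
tip=pts(c,[(277.3,182.3)],tcp[2]-.0698)[0]; print('tip',tip,(tip-tcp)@d,(tip-tcp)@l)
# tin circle in top: lid/ledge edge by cloud mask
for n in('top','scene'):
  for f in('','3'):
    c=np.load(n+f+'.npy',allow_pickle=True).item(); C=cloud(c)
    m=((np.hypot(C[...,0]-.621,C[...,1]-.044)<.062)&(C[...,2]>.110)&(C[...,2]<.135)&(c['depth']>0)).astype(np.uint8)
    m=cv2.morphologyEx(m,2,np.ones((3,3)))
    k=max(cv2.findContours(m,0,1)[0],key=cv2.contourArea)[:,0]
    P=pts(c,k,.117)[:,:2]
    A=np.c_[2*P,np.ones(len(P))]; b=(P**2).sum(1); v=np.linalg.lstsq(A,b,rcond=None)[0]; r=np.sqrt(v[2]+v[0]**2+v[1]**2)
    o=np.abs(np.hypot(*(P-v[:2]).T)-r)<.003; v=np.linalg.lstsq(A[o],b[o],rcond=None)[0]
    print(n,f,v[:2],np.sqrt(v[2]+v[0]**2+v[1]**2),o.mean())
E
```

```text
wrist 2641 x -0.058977214511601386 -0.02000261153487981 z=-0.0643 at mid, slope 0.0090 y at0 -0.0001 slope -0.0017
top 223 x 0.050337193122720156 0.12797536967394324 z=-0.0687 at mid, slope -0.0128 y at0 0.0013 slope 0.0024
top few 0
scene 157 x 0.05012178366660694 0.12954494136675518 z=-0.0692 at mid, slope -0.0016 y at0 -0.0011 slope 0.0028
scene 35 x -0.059037042438268635 -0.022063029326753657 z=-0.0685 at mid, slope -0.0532 y at0 -0.0093 slope -0.0373
tip [0.60320339 0.09257806 0.1737725 ] 0.127638152071355 -0.0014942809267239371
top  [0.6225665  0.04475884] 0.0485885391329221 1.0
top 3 [0.62261171 0.04459693] 0.04850138982745943 0.9722222222222222
scene  [0.62005464 0.04200943] 0.04943940484262699 0.98989898989899
scene 3 [0.62021605 0.04216636] 0.04927174701257342 0.9607843137254902
```

```bash
cat > ft.py <<'E'
from h import *
s=status.get_state(); Rm=rot(s['orientation']); d=-Rm[:,0]
print('t %.2f'%s['clock'],'tcp',s['tcp_pos'].round(4),'Ftool',(Rm.T@s['wrist_force']).round(2),'Ttool',(Rm.T@s['ft_torque']).round(3),'gap %.4f grip %.0f'%(s['finger_gap'],s['grip_force']),'tipr %.4f'%(np.linalg.norm([.6214-s['tcp_pos'][0],.0434-s['tcp_pos'][1]])-.131),'bladebot %.4f'%(s['tcp_pos'][2]-.0711))
E
python3 -m handwheel '{"deltas": [[-1,-0.025,0,0.2,0],[-1,0,0,0.4,0],[-1,0,0,0.4,0],[-1,0,0,0.2,0],[-1,0,0,0,0],[-1,0,0,0,0],[-1,0,0,0,0]]}' 30 >/dev/null; python3 ft.py
for i in 1; do python3 -m handwheel '{"deltas": [[-1,0,0,0.025,0],[-1,0,0,0.025,0],[-1,0,0,0,0]]}' >/dev/null; python3 ft.py;  python3 -m handwheel '{"deltas": [[-1,0,0,0.025,0],[-1,0,0,0.025,0],[-1,0,0,0,0]]}' >/dev/null; python3 ft.py; done
```

```text
t 8.65 tcp [0.5664 0.2131 0.1962] Ftool [-0.53  0.16  0.83] Ttool [-0.001 -0.026  0.04 ] gap 0.0156 grip 60 tipr 0.0474 bladebot 0.1251
t 9.03 tcp [0.5659 0.213  0.1935] Ftool [0.3  0.15 0.45] Ttool [0.006 0.045 0.006] gap 0.0156 grip 60 tipr 0.0474 bladebot 0.1224
t 9.40 tcp [0.5659 0.213  0.1913] Ftool [ 0.07 -0.35  0.38] Ttool [0.044 0.026 0.005] gap 0.0154 grip 60 tipr 0.0474 bladebot 0.1202
```

```bash
python3 -m handwheel '{"deltas": [[-1,0,0,0.025,0],[-1,0,0,0,0],[-1,0,0,0,0]]}' 30 >/dev/null; python3 ft.py
python3 -m handwheel '{"deltas": [[-1,0,0,0.0125,0],[-1,0,0,0,0]]}' 30 >/dev/null; python3 ft.py
python3 -m handwheel '{"deltas": [[-1,0,0,0.0125,0],[-1,0,0,0,0]]}' 30 >/dev/null; python3 ft.py
```

```text
t 9.78 tcp [0.566  0.213  0.1905] Ftool [ 0.37 -0.6   0.96] Ttool [0.038 0.007 0.012] gap 0.0158 grip 60 tipr 0.0474 bladebot 0.1194
t 10.03 tcp [0.566 0.213 0.19 ] Ftool [0.82 0.86 0.33] Ttool [ 0.055  0.004 -0.002] gap 0.0151 grip 60 tipr 0.0474 bladebot 0.1189
t 10.28 tcp [0.566  0.213  0.1895] Ftool [ 0.08 -0.04  1.29] Ttool [ 0.055 -0.002 -0.029] gap 0.0156 grip 60 tipr 0.0474 bladebot 0.1184
```

```bash
python3 -m handwheel '{"deltas": [[-1,0,0,0.0125,0],[-1,0,0,0,0]]}' 30 >/dev/null; python3 ft.py
python3 -m handwheel '{"deltas": [[-1,0,0,0.0125,0],[-1,0,0,0,0]]}' 30 >/dev/null; python3 ft.py
python3 -m handwheel '{"deltas": [[-1,0,0,0.0075,0],[-1,0,0,0,0]]}' 30 >/dev/null; python3 ft.py
```

```text
t 10.53 tcp [0.566 0.213 0.189] Ftool [ 0.43 -0.49  0.88] Ttool [-0.024  0.022  0.01 ] gap 0.0158 grip 60 tipr 0.0474 bladebot 0.1179
t 10.78 tcp [0.566  0.213  0.1885] Ftool [-0.29  0.07  1.6 ] Ttool [-0.028 -0.018  0.045] gap 0.0153 grip 60 tipr 0.0474 bladebot 0.1174
t 11.03 tcp [0.566  0.213  0.1882] Ftool [-0.99  0.3   0.47] Ttool [-0.016  0.058 -0.007] gap 0.0153 grip 60 tipr 0.0474 bladebot 0.1171
```

```bash
python3 -m handwheel '{"deltas": [[-1,0,0,0.01,0],[-1,0,0,0,0]]}' >/dev/null; python3 ft.py
python3 -m handwheel '{"deltas": [[-1,0,0,0.01,0],[-1,0,0,0,0]]}' >/dev/null; python3 ft.py
```

```text
t 11.28 tcp [0.566  0.213  0.1878] Ftool [ 0.24 -0.35  0.96] Ttool [-0.012 -0.053  0.02 ] gap 0.0156 grip 60 tipr 0.0474 bladebot 0.1167
t 11.53 tcp [0.566  0.213  0.1874] Ftool [ 0.35 -0.53  1.06] Ttool [-0.014 -0.031  0.012] gap 0.0156 grip 60 tipr 0.0474 bladebot 0.1163
```

```bash
python3 -m handwheel '{"deltas": [[-1,0,0,0.01,0],[-1,0,0,0,0]]}' >/dev/null; python3 ft.py
```

```text
t 11.78 tcp [0.566  0.213  0.1871] Ftool [-0.3  -0.22  0.21] Ttool [ 0.008 -0.053  0.051] gap 0.0155 grip 60 tipr 0.0474 bladebot 0.1160
```

```bash
python3 -m handwheel '{"deltas": [[-1,0,0,0.01,0],[-1,0,0,0,0]]}' >/dev/null; python3 ft.py
```

```text
t 12.03 tcp [0.566  0.213  0.1867] Ftool [-0.55  0.76 -0.63] Ttool [ 0.015 -0.11   0.039] gap 0.0152 grip 60 tipr 0.0474 bladebot 0.1156
```

```bash
python3 -m handwheel '{"deltas": [[-1,0,0,0.01,0],[-1,0,0,0,0]]}' >/dev/null; python3 ft.py
```

```text
t 12.28 tcp [0.566  0.213  0.1862] Ftool [ 0.48 -0.26 -0.48] Ttool [ 0.007 -0.09   0.07 ] gap 0.0153 grip 60 tipr 0.0474 bladebot 0.1151
```

Contact is felt: about 1.2 N at the tip, with the ledge at about 0.116 m, which agrees with the camera. I'll ease off by 1 mm and slide in.

```bash
python3 -m handwheel '{"deltas": [[-1,0,0,-0.025,0],[-1,0,0,0,0]]}' >/dev/null; python3 ft.py; python3 -m handwheel '{"deltas": [[-1,-0.05,0,0,0],[-1,-0.05,0,0,0],[-1,0,0,0,0]]}' >/dev/null; python3 ft.py
```

```text
t 12.53 tcp [0.566  0.213  0.1872] Ftool [ 0.47 -0.48  0.16] Ttool [ 0.021 -0.036 -0.033] gap 0.0156 grip 60 tipr 0.0474 bladebot 0.1161
t 12.90 tcp [0.5674 0.2089 0.1872] Ftool [ 0.12  0.13 -0.71] Ttool [ 0.032 -0.128 -0.02 ] gap 0.0152 grip 60 tipr 0.0431 bladebot 0.1161
```

```bash
 python3 -m handwheel '{"deltas": [[-1,-0.025,0,0,0],[-1,0,0,0,0]]}' >/dev/null; python3 ft.py
```

```text
t 13.15 tcp [0.5676 0.2081 0.1872] Ftool [-0.2  -0.11  0.02] Ttool [-0.005 -0.083 -0.005] gap 0.0151 grip 60 tipr 0.0423 bladebot 0.1161
```

```bash
 python3 -m handwheel '{"deltas": [[-1,0,0,-0.0075,0],[-1,-0.05,0,0,0],[-1,0,0,0,0]]}' >/dev/null; python3 ft.py
```

```text
t 13.53 tcp [0.5682 0.2062 0.1875] Ftool [-0.77  0.55  0.73] Ttool [-0.062 -0.1   -0.03 ] gap 0.0157 grip 60 tipr 0.0402 bladebot 0.1164
```

```bash
 python3 -m handwheel '{"deltas": [[-1,-0.05,0,0,0],[-1,-0.025,0,0,0],[-1,0,0,0,0]]}' >/dev/null; python3 ft.py
python3 - <<'E'
from h import *
ims=[]
for n in('top','scene'):
    c=optics.read_camera(n); np.save(n+'4.npy',c,allow_pickle=True)
t=np.load('top4.npy',allow_pickle=True).item()['frame'][140:215,240:330]; s=np.load('scene4.npy',allow_pickle=True).item()['frame'][160:250,230:330]
cv2.imwrite('pics/i4.png',np.hstack([cv2.resize(t,(400,400),interpolation=2),cv2.resize(s,(400,400),interpolation=2)])[:,:,::-1])
E
```

```text
t 13.90 tcp [0.5691 0.2033 0.1875] Ftool [-0.14 -0.08 -0.5 ] Ttool [-0.057 -0.128 -0.024] gap 0.0157 grip 60 tipr 0.0373 bladebot 0.1164
```

View pics/i4.png

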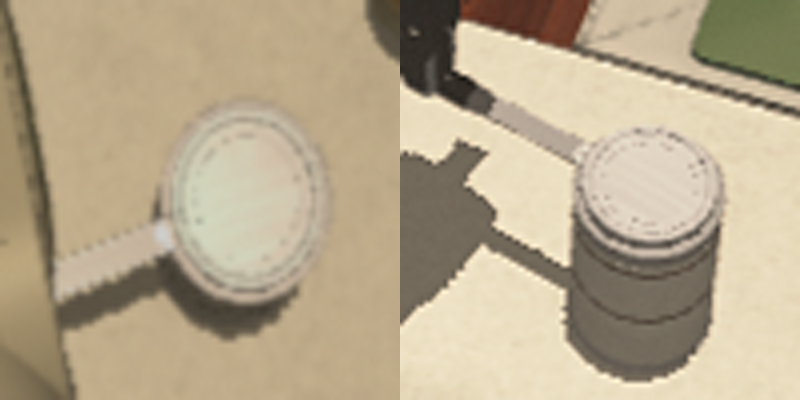

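```bash
cat > tin.py <<'E'
from h import *
import sys
f=sys.argv[1]
for n in('top','scene'):
    c=optics.read_camera(n); np.save(n+f+'.npy',c,allow_pickle=True); C=cloud(c)
    rr=np.hypot(C[...,0]-.621,C[...,1]-.044)
    m=((rr<.062)&(C[...,2]>.110)&(C[...,2]<.145)&(c['depth']>0)).astype(np.uint8)
    m=cv2.morphologyEx(m,2,np.ones((3,3)))
    k=max(cv2.findContours(m,0,1)[0],key=cv2.contourArea)[:,0]
    P=pts(c,k,.117)[:,:2]
    A=np.c_[2*P,np.ones(len(P))]; b=(P**2).sum(1); o=np.ones(len(P),bool)
    for _ in range(5):
        v=np.linalg.lstsq(A[o],b[o],rcond=None)[0]; r=np.sqrt(v[2]+v[0]**2+v[1]**2); o=np.abs(np.hypot(*(P-v[:2]).T)-r)<.003
    print(n,v[:2].round(4),r.round(4),'lid top z',np.median(C[...,2][(rr<.03)&(c['depth']>0)]).round(5))
E
python3 tin.py 5
python3 - <<'E'
from h import *
s=status.get_state(); tcp=s['tcp_pos']; d=-rot(s['orientation'])[:,0]
c=np.load('top5.npy',allow_pickle=True).item(); D0=np.load('top.npy',allow_pickle=True).item()
f=c['frame'].astype(int)
for dd in np.arange(.07,.14,.004):
    # project point at blade height by brute nearest pixel
    P=tcp+d*dd; P[2]=tcp[2]-.0687
    C=cloud(c); 
    w=(P-np.array(c['origin']))@rot(c['attitude']); x=w[:2]/w[2]; F=192/np.tan(np.radians(c['vfov'])/2)
    x=x*(1+c['k1']*(x@x))*F+[c['cx'],c['cy']]; u,v=np.round(x).astype(int)
    print('r %.3f'%(np.hypot(.6214-P[0],.0434-P[1])),(u,v),f[v,u],D0['frame'][v,u],C[v,u,2].round(4))
E
```

```text
top [0.6225 0.0448] 0.0486 lid top z 0.12465
scene [0.6201 0.0421] 0.0494 lid top z 0.12363
r 0.098 (np.int64(259), np.int64(190)) [202 185 161] [184 165 131] 0.118
r 0.094 (np.int64(260), np.int64(190)) [203 186 162] [187 167 134] 0.1185
r 0.090 (np.int64(262), np.int64(189)) [202 184 162] [190 170 137] 0.1188
r 0.086 (np.int64(263), np.int64(189)) [201 184 161] [189 170 137] 1.0578
r 0.082 (np.int64(265), np.int64(188)) [200 183 159] [185 165 132] 0.123
r 0.078 (np.int64(266), np.int64(188)) [200 182 159] [185 166 133] 0.1198
r 0.074 (np.int64(268), np.int64(187)) [200 181 159] [187 168 134] 0.1183
r 0.070 (np.int64(269), np.int64(187)) [199 181 159] [186 167 134] 0.1169
r 0.066 (np.int64(271), np.int64(186)) [198 180 157] [187 168 135] 0.1217
r 0.062 (np.int64(272), np.int64(186)) [198 180 157] [185 167 133] 0.1204
r 0.058 (np.int64(274), np.int64(185)) [198 180 158] [119 108  89] 0.1165
r 0.054 (np.int64(275), np.int64(185)) [198 181 160] [74 66 54] 0.1199
r 0.050 (np.int64(277), np.int64(184)) [203 195 184] [136 124 107] 0.1196
r 0.046 (np.int64(278), np.int64(184)) [203 189 171] [173 157 137] 0.1212
r 0.042 (np.int64(280), np.int64(183)) [182 179 158] [173 170 151] 0.1283
r 0.038 (np.int64(281), np.int64(183)) [193 191 169] [187 186 164] 0.1248
r 0.034 (np.int64(283), np.int64(182)) [208 212 188] [201 205 182] 0.1242
r 0.030 (np.int64(284), np.int64(182)) [206 211 187] [200 205 182] 0.1225
```

Tin unmoved, and the blade vanishes under the lid at r≈44, so it's seated. I'll go 2 mm deeper, then lever along an arc about the rim.

```bash
 python3 -m handwheel '{"deltas": [[-1,-0.025,0,0,0],[-1,-0.025,0,0,0],[-1,0,0,0,0]]}' 20 >/dev/null; python3 ft.py; python3 -m handwheel '{"deltas": [[-1,0,0,0.06,0],[-1,0,0,0.06,0],[-1,0,0,0.06,0],[-1,-0.01,0,0.06,0],[-1,0,0,0,0]]}' 20 >/dev/null; python3 ft.py
```

```text
t 14.47 tcp [0.5697 0.2015 0.1875] Ftool [ 0.04 -0.13  1.02] Ttool [-0.002 -0.033  0.014] gap 0.0156 grip 60 tipr 0.0353 bladebot 0.1164
t 15.10 tcp [0.5696 0.2012 0.1776] Ftool [ 1.11 -1.61 -2.84] Ttool [ 0.188 -0.167  0.206] gap 0.0154 grip 60 tipr 0.0351 bladebot 0.1065
```

```bash
 python3 -m handwheel '{"deltas": [[-1,-0.007,0,0.06,0],[-1,-0.007,0,0.06,0],[-1,-0.01,0,0.06,0],[-1,-0.01,0,0.06,0],[-1,0,0,0,0]]}' 20 >/dev/null; python3 ft.py; python3 tin.py 6
```

```text
t 15.72 tcp [0.5701 0.2    0.1681] Ftool [ 1.08 -1.26 -3.64] Ttool [ 0.203 -0.09   0.158] gap 0.0155 grip 60 tipr 0.0338 bladebot 0.0970
top [0.6226 0.0447] 0.0485 lid top z 0.12448
scene [0.6201 0.0424] 0.0493 lid top z 0.12385
```

```bash
 python3 -m handwheel '{"deltas": [[-1,-0.012,0,0.061,0],[-1,-0.013,0,0.061,0],[-1,-0.015,0,0.061,0],[-1,-0.016,0,0.061,0],[-1,-0.017,0,0.061,0],[-1,-0.018,0,0.061,0],[-1,-0.019,0,0.061,0],[-1,-0.02,0,0.061,0],[-1,0,0,0,0]]}' 20 >/dev/null; python3 ft.py; python3 tin.py 7
```

```text
t 16.95 tcp [0.5713 0.1964 0.1482] Ftool [ 7.41  0.29 -2.37] Ttool [-0.046  1.157 -0.065] gap 0.0157 grip 60 tipr 0.0300 bladebot 0.0771
top [0.6226 0.0442] 0.0487 lid top z 0.12647
scene [0.6202 0.0417] 0.05 lid top z 0.12595
```

```bash
 python3 -m handwheel '{"deltas": [[-1,0.025,0,0,0],[-1,0.025,0,0,0],[-1,0,0,0,0]]}' 20 >/dev/null; python3 ft.py
python3 - <<'E'
from h import *
c=optics.read_camera('scene'); s=c['frame'][140:260,190:330]
cv2.imwrite('pics/i8.png',cv2.resize(s,(700,600),interpolation=2)[:,:,::-1])
E
```

```text
t 17.43 tcp [0.5712 0.1973 0.1487] Ftool [ 4.65  0.12 -1.6 ] Ttool [-0.077  0.661 -0.025] gap 0.0156 grip 60 tipr 0.0309 bladebot 0.0776
```

View pics/i8.png

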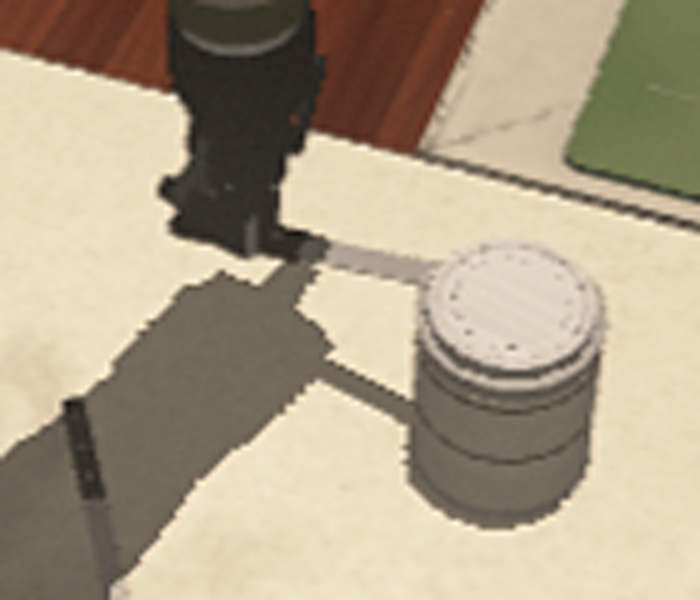

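The picture shows the blade tilted, running from the bolster at (310,248) to the rim at (430,270), and the lid starting to rise. I'll ease off the remaining inward push and continue.

```bash
 python3 -m handwheel '{"deltas": [[-1,0.03,0,0,0],[-1,0,0,0,0]]}' 20 >/dev/null; python3 ft.py;python3 -m handwheel '{"deltas": [[-1,-0.007,0,0.05,0],[-1,-0.007,0,0.05,0],[-1,-0.009,0,0.05,0],[-1,-0.01,0,0.05,0],[-1,0,0,0,0]]}' 20 >/dev/null; python3 ft.py; python3 tin.py 8
```

```text
t 17.73 tcp [0.5712 0.1976 0.1489] Ftool [ 0.99  1.2  -2.79] Ttool [-0.075  0.042 -0.063] gap 0.0160 grip 60 tipr 0.0312 bladebot 0.0778
t 18.35 tcp [0.5718 0.1964 0.1409] Ftool [-1.21  0.8  -3.79] Ttool [-0.155 -0.726 -0.104] gap 0.0158 grip 59 tipr 0.0298 bladebot 0.0698
top [0.6225 0.0449] 0.0486 lid top z 0.12704
scene [0.6203 0.0429] 0.0497 lid top z 0.12627
```

```bash
python3 -m handwheel '{"deltas": [[-1,-0.015,0,0.05,0],[-1,-0.016,0,0.05,0],[-1,-0.018,0,0.05,0],[-1,-0.02,0,0.05,0],[-1,0,0,0,0]]}' 20 >/dev/null; python3 ft.py; python3 tin.py 9
```

```text
t 19.07 tcp [0.5723 0.1943 0.1328] Ftool [-0.54  0.35 -4.85] Ttool [-0.166 -0.522 -0.08 ] gap 0.0153 grip 59 tipr 0.0277 bladebot 0.0617
top [0.6226 0.0448] 0.0486 lid top z 0.12778
scene [0.6208 0.043 ] 0.0502 lid top z 0.12685
```

Lid is up about 3 mm and the tin hasn't moved, but the bite has gone shallow. I'll raise the handle partway, go deeper, and lever again.

```bash
python3 -m handwheel '{"deltas": [[-1,0.037,0,-0.08,0],[-1,0.036,0,-0.08,0],[-1,0.034,0,-0.08,0],[-1,0.032,0,-0.082,0],[-1,0.03,0,-0.084,0],[-1,0.028,0,-0.084,0],[-1,0.025,0,-0.085,0],[-1,0.022,0,-0.085,0],[-1,0,0,0,0]]}' 20 >/dev/null; python3 ft.py; python3 tin.py 10; python3 -m handwheel '{"deltas": [[-1,-0.04,0,-0.01,0],[-1,-0.04,0,-0.01,0],[-1,0,0,0,0]]}' 20 >/dev/null; python3 ft.py
```

```text
t 20.30 tcp [0.5691 0.2037 0.1595] Ftool [-0.24 -0.83  4.14] Ttool [0.195 0.648 0.111] gap 0.0152 grip 58 tipr 0.0376 bladebot 0.0884
top [0.6231 0.0451] 0.0487 lid top z 0.12769
scene [0.6209 0.0438] 0.0504 lid top z 0.12722
t 20.77 tcp [0.5703 0.2003 0.1601] Ftool [ 2.8  -0.09  3.43] Ttool [0.082 0.788 0.036] gap 0.0156 grip 58 tipr 0.0340 bladebot 0.0890
```

```bash
python3 -m handwheel '{"deltas": [[-1,0,0,0.025,0],[-1,-0.03,0,0,0],[-1,-0.03,0,-0.005,0],[-1,0,0,0,0]]}' 20 >/dev/null; python3 ft.py
```

```text
t 21.27 tcp [0.5709 0.198  0.1592] Ftool [2.81 0.77 4.04] Ttool [ 0.017  0.757 -0.012] gap 0.0155 grip 58 tipr 0.0316 bladebot 0.0881
```

```bash
python3 -m handwheel '{"deltas": [[-1,-0.025,0,-0.005,0],[-1,0,0,0,0]]}' 20 >/dev/null; python3 ft.py
```

```text
t 21.52 tcp [0.5712 0.1971 0.1595] Ftool [ 1.58 -0.38  3.57] Ttool [-0.044  0.775 -0.04 ] gap 0.0153 grip 58 tipr 0.0307 bladebot 0.0884
```

```bash
python3 -m handwheel '{"deltas": [[-1,-0.0,0,0.055,0],[-1,-0.012,0,0.055,0],[-1,-0.014,0,0.055,0],[-1,-0.016,0,0.055,0],[-1,-0.018,0,0.055,0],[-1,-0.02,0,0.055,0],[-1,0,0,0,0]]}' 20 >/dev/null; python3 ft.py;python3 tin.py 11
```

```text
t 22.40 tcp [0.5727 0.1944 0.1466] Ftool [ 2.31  2.52 -4.06] Ttool [-0.18   0.198 -0.12 ] gap 0.0155 grip 59 tipr 0.0277 bladebot 0.0755
top [0.6229 0.0451] 0.0485 lid top z 0.12763
scene [0.621  0.0438] 0.0505 lid top z 0.12716
```

```bash
python3 -m handwheel '{"deltas": [[-1,-0.018,0,0.055,0],[-1,-0.019,0,0.055,0],[-1,-0.02,0,0.055,0],[-1,-0.021,0,0.055,0],[-1,-0.022,0,0.055,0],[-1,0,0,0,0]]}' 20 >/dev/null; python3 ft.py;python3 tin.py 12
```

```text
t 23.25 tcp [0.573  0.1908 0.1345] Ftool [ 5.72  1.26 -1.96] Ttool [-0.206  0.823 -0.167] gap 0.0155 grip 58 tipr 0.0241 bladebot 0.0634
top [0.623 0.045] 0.0486 lid top z 0.12931
scene [0.6211 0.0447] 0.0509 lid top z 0.12877
```

```bash
python3 -m handwheel '{"deltas": [[-1,-0.016,0,0.055,0],[-1,-0.02,0,0.055,0],[-1,-0.022,0,0.055,0],[-1,-0.024,0,0.055,0],[-1,-0.025,0,0.055,0],[-1,0,0,0,0]]}' 20 >/dev/null; python3 ft.py;python3 tin.py 13
```

```text
t 24.10 tcp [0.5744 0.1865 0.1236] Ftool [ 5.27  1.28 -2.56] Ttool [-0.129  0.664 -0.212] gap 0.0155 grip 58 tipr 0.0196 bladebot 0.0525
top [0.6231 0.045 ] 0.0485 lid top z 0.13062
scene [0.6221 0.0445] 0.0508 lid top z 0.13006
```

```bash
python3 -m handwheel '{"deltas": [[-1,-0.024,0,0.05,0],[-1,-0.026,0,0.05,0],[-1,0,0,0,0]]}' 20 >/dev/null; python3 ft.py;python3 tin.py 14
```

```text
t 24.57 tcp [0.575  0.1846 0.1195] Ftool [ 4.75  1.65 -1.74] Ttool [-0.192  0.598 -0.17 ] gap 0.0154 grip 57 tipr 0.0176 bladebot 0.0484
top [0.6228 0.0451] 0.0484 lid top z 0.13122
scene [0.6216 0.0447] 0.0516 lid top z 0.13061
```

Lid is about 6.8 mm up and the tin still stands in place. I'll withdraw straight out, then back away.

```bash
python3 -m handwheel '{"deltas": [[-1,0.03,0,0,0],[-1,0.05,0,0,0],[-1,0.05,0,0,0],[-1,0.1,0,0,0],[-1,0.15,0,0,0],[-1,0.2,0,0,0],[-1,0.3,0,0,0],[-1,0.3,0,-0.1,0],[-1,0,0,0,0]]}' 60 >/dev/null; python3 ft.py;python3 tin.py 15; python3 - <<'E'
from h import *
a=np.load('scene15.npy',allow_pickle=True).item()['frame'][130:260,180:320]
cv2.imwrite('pics/i15.png',cv2.resize(a,(646,600),interpolation=2)[:,:,::-1])
E
```

```text
t 25.80 tcp [0.5605 0.2305 0.1247] Ftool [-0.83 -0.04  1.14] Ttool [-0.019 -0.029 -0.002] gap 0.0158 grip 59 tipr 0.0658 bladebot 0.0536
top [0.6231 0.045 ] 0.0485 lid top z 0.13116
scene [0.6219 0.0448] 0.0506 lid top z 0.13039
```

View pics/i15.png

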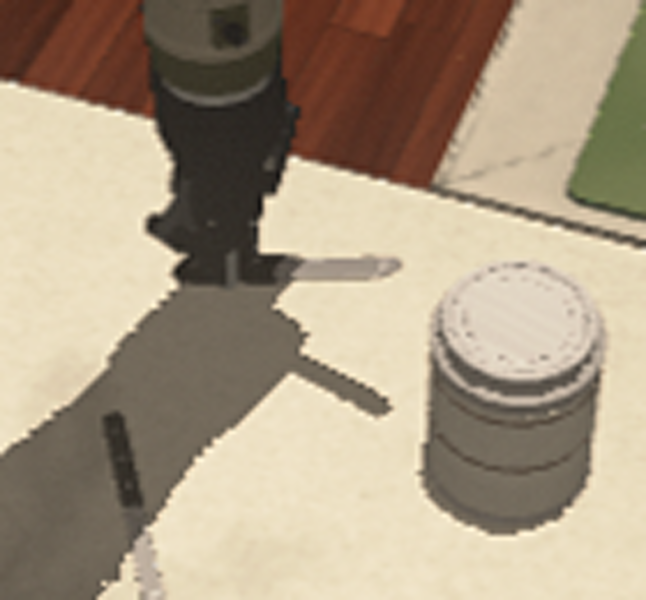

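The lid stands visibly proud and the tin is upright at (515,400). The knife is free, tip at (398,266). I'll carry it 50 mm back to bare worktop and lay it down.

```bash
python3 -m handwheel '{"deltas": [[-1,0.4,0,0,0],[-1,0.4,0,0,0],[-1,0.4,0,0,0],[-1,0,0,0.15,0],[-1,0,0,0.15,0],[-1,0,0,0.1,0],[-1,0,0,0.1,0],[-1,0,0,0.1,0],[-1,0,0,0.1,0],[-1,0,0,0,0]]}' 20 >/dev/null; python3 ft.py; python3 -m handwheel '{"deltas": [[-1,0,0,0.08,0],[-1,0,0,0.08,0],[-1,0,0,0.08,0],[-1,0,0,0.08,0],[-1,0,0,0,0]]}' 20 >/dev/null; python3 ft.py
```

```text
t 27.15 tcp [0.5477 0.2729 0.0987] Ftool [ -7.63  -3.34 -13.89] Ttool [ 0.942 -1.246 -0.196] gap 0.0152 grip 61 tipr 0.1101 bladebot 0.0276
t 27.77 tcp [0.5493 0.2737 0.0865] Ftool [ -6.39  -0.23 -13.07] Ttool [ 0.074 -0.944 -0.024] gap 0.0156 grip 65 tipr 0.1104 bladebot 0.0154
```

```bash
python3 -m handwheel '{"deltas": [[-1,0,0,0.06,0],[-1,0,0,0.06,0],[-1,0,0,0.05,0],[-1,0,0,0.03,0],[-1,0,0,0,0]]}' 20 >/dev/null; python3 ft.py
```

```text
t 28.40 tcp [0.5488 0.2741 0.0781] Ftool [ -6.03   0.07 -11.56] Ttool [ 0.117 -0.518 -0.033] gap 0.0152 grip 68 tipr 0.1109 bladebot 0.0070
```

```bash
python3 -m handwheel '{"deltas": [[-1,0,0,0.03,0],[-1,0,0,0,0],[-0.7,0,0,0,0],[-0.5,0,0,0,0],[-0.3,0,0,0,0],[-0.3,0,0,0,0]]}' 20 >/dev/null; python3 ft.py
python3 -m handwheel '{"deltas": [[-0.3,0,0,-0.3,0],[-0.3,0,0,-0.8,0],[-0.3,0,0,-0.8,0],[-0.3,0,0,-0.8,0],[-0.3,0,0,-0.8,0],[-0.3,0,0,-0.8,0],[-0.3,0.5,0,0,0],[-0.3,0.5,0,0,0],[-0.3,0,0,0,0]]}'; python3 tin.py 16; python3 - <<'E'
from h import *
c=optics.read_camera('wrist'); t=np.load('scene16.npy',allow_pickle=True).item()['frame']
cv2.imwrite('pics/f.png',np.hstack([cv2.resize(c['frame'],(400,300)),cv2.resize(t,(400,300),interpolation=3)])[:,:,::-1])
C=cloud(c)
d=np.array([.309,-.951]); r=C[...,:2]-[.5488,.2741]; x=r@d; y=r@[.951,.309]
for a,b in((-.07,-.04),(-.03,0),(.06,.08),(.09,.12)):
    m=(x>a)&(x<b)&(abs(y)<.006)&(C[...,2]<.1)&(c['depth']>0); print(a,b,m.sum(),np.median(C[...,2][m]) if m.any() else 0)
E
```

```text
t 29.15 tcp [0.5456 0.2748 0.0737] Ftool [ 0.61 -0.73 -0.15] Ttool [ 0.011 -0.023  0.02 ] gap 0.0303 grip 0 tipr 0.1125 bladebot 0.0026
clock: 30.28
tcp_pos: [0.5321, 0.3145, 0.2448]
orientation: [-0.001, 0.587, 0.81, -0.001]
wrist_force: [-0.6, 0.8, 0.0]
finger_gap: 0.0299
grip_force: 0.0
top [0.623 0.045] 0.0486 lid top z 0.1312
scene [0.6219 0.0444] 0.0509 lid top z 0.1306
-0.07 -0.04 272 0.0007339906250809769
-0.03 0 240 0.011836656766309323
0.06 0.08 131 0.007131957436596392
0.09 0.12 183 0.007086564132977813
```

View pics/f.png

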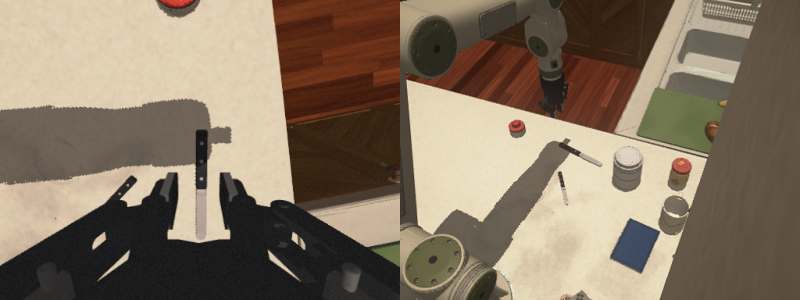

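The knife lies flat: handle top at 11.8 mm and blade top at 7.1 mm along its length, as given. The lid is up about 6.7 mm and the tin and bystanders are in place.

```bash
python3 -c "
from workcell import hand_in
print(hand_in())"
```

```text
the job is handed in; nothing more can be done
None
```

The job is handed in: the lid stands about 6.7 mm proud, the tin is upright and within about 2 mm of where it stood by camera, the knife lies flat on bare worktop, and the clock read about 30 s of the 58 s allowed.

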